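# Fold the three-bar drying arm away under the planter shelf

## Robot

A 6-joint arm with a two-finger parallel gripper is mounted at the origin on the work surface. World frame = base frame: x ahead of the robot, y to its left, z up, the work surface at z = 0. Lengths are in m, angles in rad, forces in N, time in s.
With the tool pointing down it reaches from about 0.225 to 0.875 m from the base axis. Payload 3.4 kg.
Tool frame: the origin (TCP) lies midway between the tips of the shut fingers; the grasp point (between the pads) lies 19 mm behind it (manip.grip_point_offset is the distance from the TCP to the grasp point, in m); z points along the fingers, y is the line along which they close (so a half turn about z gives the same grasp; the last joint's range is limited). The gripper opens to 85 mm and grips with 20 to 120 N. Pads are 22 mm wide; open, the fingers measure 114 mm over their backs; the gripper's body (76 mm by 85 mm) begins 54 mm behind the grasp point. The pads swing forward as they close: fully open they stand 13 mm farther back than shut.
Start: joints at [-1.449, 0.276, 1.505, -0, 1.361, -0.121], TCP at [0.138, -0.558, 0.231] pointing down, gripper open.
Joint ranges: [-2.89, 2.89], [-0.75, 2.08], [0.22, 2.7], [-1.18, 4.32], [0.11, 2.71], [-2.7, 2.7]. Speed limits (rad/s): [2.57, 2.57, 3.14, 3.14, 3.14, 3.14].

## Interface

Orientations are given as a unit quaternion [w, x, y, z].
In Python, from rig import manip gives the robot as it stands.
- The arm moves only by the shell command python3 -m handwheel 'ROWS' [FORCE]. ROWS is JSON, a list of rows, each an object with "translation": the shift along the tool's x, y, z in m, a list of three; "angular": the turn, a rotation vector about the tool's x, y, z in degrees, a list of three; "hand": the closure, from 0 (fully open) to 1 (shut). A call has 1 to 10 rows; each row shifts and turns the commanded pose from where the row before left it, along the tool's axes as they then stand; what a row does not reach is not made up. A row lasts 1/12 s, in which the tool goes at most 41.7 mm and 7.16 degrees, less where a joint would pass 70% of its speed; a pose out of reach is approached as far as the arm can. A call with a gripper value outside its range is refused whole. The fingers move at their own pace and stop on an object; FORCE is the grip in N (left out, the last holds). Time passes only in rows, so rows that do not move let the fingers close. It gives the time, the measured TCP pose, the force, the opening and the grip force at its end, in the units of the state.
- manip.get_state(): the state, without advancing time (a new reading comes with each control period).
- manip.get_image(name): name is "scene" or "top"; returns the picture (480x640x3 uint8, red, green, blue); there is no depth.
- manip.camera_info(name): a dict with "camera_matrix" (3x3 intrinsics, pixels), "k1" (the pictures are not rectified: a ray, as slopes to the right and down, at radius r is drawn at 1 + k1 r^2 times it, then the intrinsics apply), "eye" and "orientation" of the camera in the world. Camera axes: x right, y down, z forward; pixel columns grow to the right and rows downward; lengths in m; the calibration is good to about 2 mm. A picture is of the moment at which its call begins. camera_info takes no time and is no camera call.
- manip.sign_off(): hands the job in; it is judged then, once.
The state is a dict: "clock": time; "qpos": joint angles; "qd": joint speeds; "effort": joint torques, N m; "position": TCP position; "ee_rot": TCP orientation; "contact_force": force on the tool from outside, world axes, zero at the start; "moment": the same for the moment, N m; "width": finger opening in m; "gripper_force": force on a finger pad.
Only numpy, scipy, OpenCV 4.12 (cv2) and the standard library are available. Lean on these libraries where they do the work, as an engineer would, in place of code of your own. Each camera call takes 0.05 s, during which the arm holds its last target. There are 200 camera calls.

## Task

Fold the three-bar arm away under the planter shelf, working from the tip inward: first close the short bar (red knob) fully back over the middle bar, then close the middle bar (blue knob) fully over the long bar, and only then swing the folded stack (yellow knob) fully home under the shelf and let go. Keep to that order, do not bump the shelf deck, and leave everything else standing where it is.

Things in the scene. Friction and masses are not known exactly. Their poses are not given: they have to be found in the camera images.
- unit: galvanised planter shelf, fixed. Origin: on the table top under the middle of the deck's front (robot-side) edge; x points away from the robot to the shelf's back, y left along the front edge, z up. Legs 16 mm square at (12, +-240) and (138, +-240) mm. A steel post at (25, 80) mm carries the folding arm, all of whose pivots are vertical. Things on or beneath the shelf keep their places in this frame
- deck: slatted deck over x 0 to 150, y -250 to 250 mm of the shelf frame, underside 250 mm above the table, 12 mm thick. Origin: middle of front edge, underside. The arm's home is 25 mm behind the front edge, and the middle bar's fold ends about there too: a gripper there must lean back towards the robot, about 35 degrees from vertical, to clear the deck
- bar_long (a joint): long bar of the arm, 140 mm from pivot to pivot, top face 33 mm above the table. 0 = home, lying along the shelf front under the deck (from its pivot towards -y of the shelf frame), end stop there; grows as it swings clockwise seen from above, out towards the robot (1.57 = straight out). Friction 0.2 N m holds it where left
- bar_middle (a joint): middle bar, 115 mm between pivots, hinged on the long bar's outer end, top face 41 mm above the table. 0 = folded back along the long bar, end stop there; grows clockwise seen from above. Friction 0.1 N m holds it
- bar_short (a joint): short bar, 65 mm from pivot to knob axis, hinged on the middle bar's outer end, top face 49 mm above the table. 0 = folded back along the middle bar, end stop there; grows anticlockwise seen from above. Friction 0.03 N m holds it
- long_pivot (a point): the long bar's pivot axis on the shelf's steel post, at the bar's top face, 33 mm above the table. Behind the post, beneath the deck, stands a fixed grey tilt-out bin: x 90 to 175, y 45 to 195 mm of the shelf frame, 115 mm high
- yellow_knob (a point): yellow knob, upright cylinder 16 mm across from 57 to 115 mm above the table, turning freely on the pivot axis between long and middle bar; moving it swings the long bar. This point: on its axis, 100 mm above the table
- blue_knob (a point): blue knob, the same size and heights, turning freely on the pivot axis between middle and short bar; moving it swings the middle bar. This point: on its axis, 100 mm above the table
- red_knob (a point): red knob at the free end of the short bar, turning freely, upright cylinder 16 mm across from 51 to 105 mm above the table; moving it swings the short bar. This point: on its axis, 90 mm above the table. Folded, it stands 50 mm from the yellow knob and 65 mm from the blue one
- saucer: terracotta saucer, 104 mm across, 18 mm high, loose on the table beneath the arm's bars. Origin: centre of underside
- spoon: stainless spoon 180 mm long, under 25 mm high, loose on the table in front of the shelf, left. Origin: its underside, about mid-length; x along it
- scraper: blue scraper with wooden handle, 180 mm long, 12 mm high, loose on the table in front of the shelf, right. Origin: its underside near mid-length; x towards the blade
- pot: small terracotta pot, 76 mm across, 80 mm high, loose; one of three upright things that swap places (beneath the deck on the right, beyond the shelf's right end, beyond its left end). Origin: centre of underside
- feed: white plant-feed bottle with green cap, 56 mm across, 150 mm high, loose, swaps places with the pot. Origin: centre of underside
- jar: amber jar with steel cap, 64 mm across, 100 mm high, loose, swaps places with the pot. Origin: centre of underside
- deck_saucer: terracotta saucer, 104 mm across, 18 mm high, loose on the deck, right half. Origin: centre of underside, 262 mm above the table. On the deck's left half stands a fixed clear carry box with green hinged lid, 121 x 176 mm, 105 mm tall, centred at (85, 160) mm of the shelf frame

How it is judged:
On the way, in this order (a step that is already met when the one before it is completed fails the run):
1. the short bar is folded onto the middle bar (within 0.1 rad) while the middle and long bars are still out (value of joint bar_short below 0.1 rad and value of joint bar_middle above 0.8 rad and value of joint bar_long above 0.5 rad), for 0.2 s.
2. the middle bar is folded onto the long bar (within 0.1 rad), short bar still folded, while the long bar is still out (value of joint each of bar_short, bar_middle below 0.1 rad and value of joint bar_long above 0.4 rad), for 0.2 s.
3. the folded stack is home under the shelf (all three joints within 0.1 rad) (value of joint each of bar_short, bar_middle, bar_long below 0.1 rad), for 0.2 s.
At the end, for the whole second after the job is handed in: All three joints read under 0.1 rad (short bar over middle bar, middle bar over long bar, stack along the shelf front under the deck) and are at rest, the fingers have let go, and every loose bystander is within 20 mm of where it started (all of step 3 and velocity of joint bar_short between -0.05 and 0.05 rad/s and velocity of joint bar_middle between -0.05 and 0.05 rad/s and velocity of joint bar_long between -0.05 and 0.05 rad/s and distance of each of saucer, spoon, scraper, pot, feed, jar, deck_saucer from where it was at the start of the episode below 0.02 m and contact force between unit and the fingers below 0.3 N); the robot touches nothing.
It fails at once if the middle bar is closed past 0.7 rad while the short bar is still open (over 0.3 rad) (value of joint bar_middle below 0.7 rad and value of joint bar_short above 0.3 rad).
It fails at once if the long bar is swung in below 0.4 rad while the middle or the short bar is still open (over 0.3 rad) (value of joint bar_long below 0.4 rad and value of joint any of bar_middle, bar_short above 0.3 rad).
It fails at once if the deck is bumped by fingers or arm with over 12 N (contact force between deck and the fingers above 12 N or contact force between deck and the arm above 12 N).
It fails at once if a loose bystander is displaced by over 20 mm, or an upright one tipped (distance of any of saucer, spoon, scraper, pot, feed, jar, deck_saucer from where it was at the start of the episode above 0.02 m or angle between any of pot, feed, jar's own z axis and vertical above 0.3 rad).
It also fails if it takes over 58 s, if anything falls off the work surface, if the arm or the gripper's body presses on something with over 40 N, if the wrist force passes 120 N, or if a joint passes its speed limit or range.

## Working session

There is one attempt and no reset: what is moved stays moved. The work goes in short steps, Python scripts to look and compute and a shell command to move; the robot and the scene stay as the last step left them, time stands still between calls to the robot, and variables do not carry over. Pictures are saved under pics/ and viewed, at most 10 in all, crops included, and the job is handed in when it is done.

```bash
mkdir -p pics; python3 - <<'E'
from rig import manip
import cv2
for n in("scene","top"):
    cv2.imwrite(f"pics/{n}0.png",manip.get_image(n)[:,:,::-1]); print(manip.camera_info(n))
print(manip.get_state(), manip.grip_point_offset)
E
```

```text
{'camera_matrix': array([[502.70298886,   0.        , 319.56186718],
       [  0.        , 502.70298886, 233.6624922 ],
       [  0.        ,   0.        ,   1.        ]]), 'k1': -0.04472322003072015, 'eye': array([ 0.3282409 , -0.34818791,  0.95567549]), 'orientation': array([-0.28327499,  0.91458808, -0.27702108,  0.0808903 ])}
{'camera_matrix': array([[561.6887731 ,   0.        , 312.6417098 ],
       [  0.        , 561.6887731 , 244.49623337],
       [  0.        ,   0.        ,   1.        ]]), 'k1': 0.04439632146042685, 'eye': array([0.40904438, 0.12082224, 1.26783359]), 'orientation': array([-0.05546411,  0.70660763, -0.70251186,  0.06408184])}
{'clock': 0.1, 'qpos': array([-1.44901757e+00,  2.76541718e-01,  1.50599364e+00, -3.07885144e-05,
        1.36067420e+00, -1.21014360e-01]), 'qd': array([-0.00085606, -0.00206939, -0.00357496, -0.00079132, -0.000113  ,
       -0.00157622]), 'effort': array([ 1.36517858e-03, -4.17700088e+01, -2.46404511e+01, -1.63428845e-04,
        5.79696833e-03,  4.77825939e-07]), 'position': array([ 0.13815886, -0.55768663,  0.23052565]), 'ee_rot': array([-8.08445867e-04,  9.92639768e-01,  1.21101763e-01, -1.53620531e-05]), 'contact_force': array([-0.01580322,  0.18774592, -0.4802449 ]), 'moment': array([ 0.0285414 , -0.01802547,  0.03214782]), 'gripper_force': 0.0, 'width': 0.0858009105428187} 0.0187
```

View pics/top0.png

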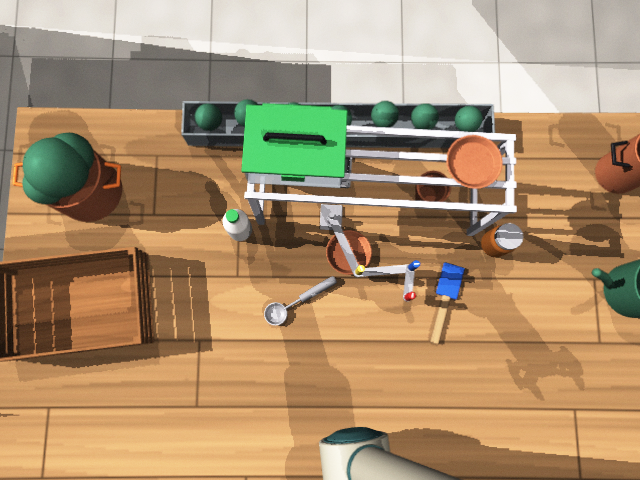

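View pics/scene0.png

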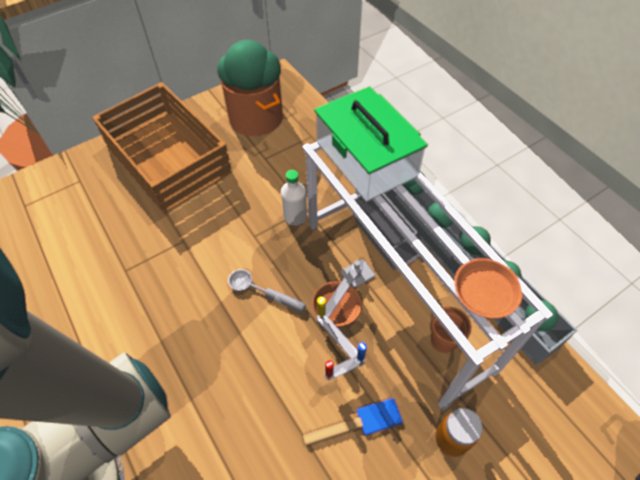

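The top view shows the knobs: yellow at about (360,270), blue (413,266), red (409,296). The deck's front edge runs from about (247,205) to (515,212). I'll zoom in on both views.

```bash
python3 - <<'E'
import cv2
t=cv2.imread("pics/top0.png");s=cv2.imread("pics/scene0.png")
cv2.imwrite("pics/topc.png",cv2.resize(t[160:310,320:520],None,fx=4,fy=4,interpolation=cv2.INTER_CUBIC))
cv2.imwrite("pics/scenec.png",cv2.resize(s[250:400,290:490],None,fx=4,fy=4,interpolation=cv2.INTER_CUBIC))
E
```

```text
(no output)
```

View pics/topc.png

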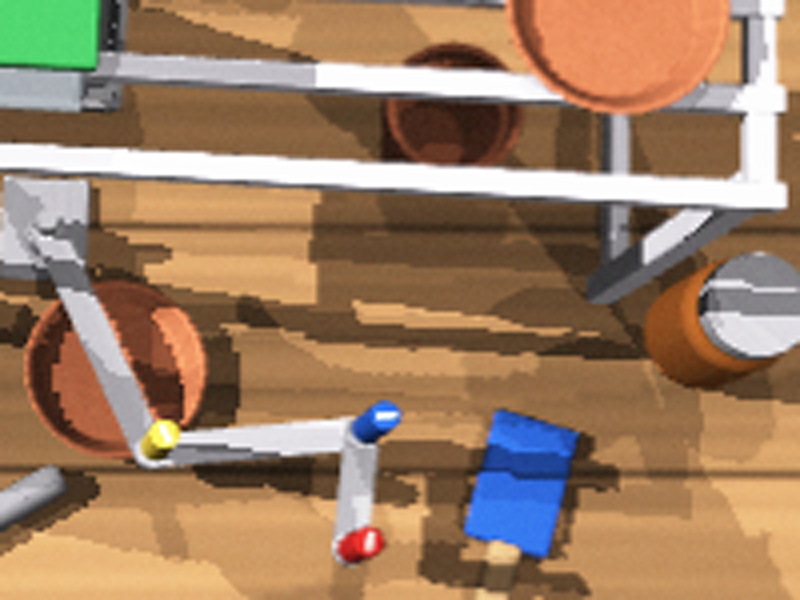

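View pics/scenec.png

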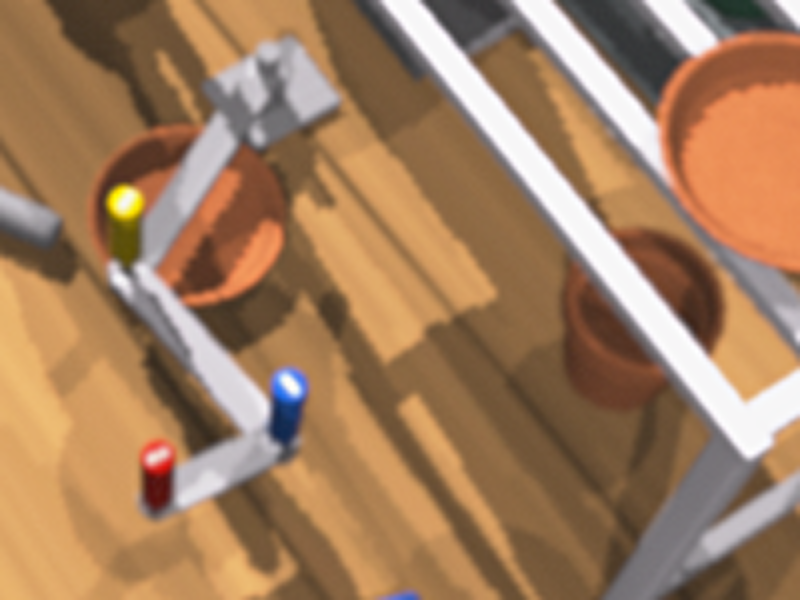

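```bash
cat > h.py <<'E'
import numpy as np, cv2
from rig import manip
from scipy.spatial.transform import Rotation as R
from scipy.optimize import least_squares
def q2R(q): return R.from_quat([q[1],q[2],q[3],q[0]])
CI={n:manip.camera_info(n) for n in("scene","top")}
def proj(n,P):
    c=CI[n]; p=q2R(c["orientation"]).inv().apply(np.array(P,float)-c["eye"]); s=p[:2]/p[2]
    s=s*(1+c["k1"]*(s@s)); K=c["camera_matrix"]; return np.array([K[0,0]*s[0]+K[0,2],K[1,1]*s[1]+K[1,2]])
def tri(obs):  # obs {cam:(u,v)}
    return least_squares(lambda P:np.concatenate([proj(n,P)-o for n,o in obs.items()]),[.45,0,.1])
def triz(n,uv,z): return least_squares(lambda p:proj(n,[p[0],p[1],z])-uv,[.45,0]).x
def u(a): return np.array([np.cos(a),np.sin(a)])
def kin(x,y,yaw,q1,q2,q3):
    o=np.array([x,y]); S=lambda a,b:o+R.from_euler('z',yaw).as_matrix()[:2,:2]@[a,b]
    p=S(.025,.08); a1=yaw-np.pi/2-q1; a2=a1+np.pi-q2; a3=a2+np.pi+q3
    Y=p+.14*u(a1); B=Y+.115*u(a2); D=B+.065*u(a3)
    return dict(pivot=p,Y=Y,B=B,D=D,fl=S(0,.25),fr=S(0,-.25))
Z=dict(pivot=.033,Y=.115,B=.115,D=.105,fl=.262,fr=.262)
def fit(obs,x0,free,sig={}):
    x0=np.array(x0,float)
    def f(v):
        w=x0.copy(); w[free]=v; k=kin(*w)
        return np.concatenate([(proj(n,[*k[m],Z[m]])-o)/sig.get(m,1) for n,m,o in obs])
    r=least_squares(f,x0[free]); w=x0.copy(); w[free]=r.x; return w,r
E
python3 - <<'E'
from h import *
O=[("top","Y",(360.75,268.5)),("top","B",(416.5,264)),("top","D",(412,295.5)),("scene","Y",(321,299.5)),("scene","B",(362.2,345.7)),("scene","D",(329.2,364.2)),
("top","fr",(516,211.2)),("scene","fr",(478.7,363.7)),("top","fl",(247,206)),("scene","fl",(305,150)),("top","pivot",(332,221)),("scene","pivot",(350,278.7))]
w,r=fit(O,[.5,0,0,1,2,1.5],[0,1,2,3,4,5],dict(fl=3,fr=2,pivot=3))
print(w.round(4)); k=kin(*w)
for (n,m,o),e in zip(O,r.fun.reshape(-1,2)): print(n,m,k[m].round(4),e.round(2))
for m in"YBD": 
    t=tri({n:np.array(o) for n,mm,o in O if mm==m}); print(m,t.x.round(4))
print("home",{a:b.round(3) for a,b in kin(*w[:3],0,0,0).items()})
for n,a in(("spoonhead",(275,313)),("spoonend",(338,282)),("scr",(436,342)),("scrb",(452,265))): print(n,triz("top",a,.01))
E
```

```text
[ 0.6558 -0.0151 -0.0316  1.1171  1.8871  1.341 ]
top Y [0.5556 0.0067] [0.34 0.39]
top B [ 0.5678 -0.1076] [-0.28 -0.55]
top D [ 0.5033 -0.0996] [ 0.25 -0.52]
scene Y [0.5556 0.0067] [-0.93  1.53]
scene B [ 0.5678 -0.1076] [-0.41  0.49]
scene D [ 0.5033 -0.0996] [-0.38  0.03]
top fr [ 0.6479 -0.265 ] [ 0.35 -0.64]
scene fr [ 0.6479 -0.265 ] [0.05 0.35]
top fl [0.6637 0.2348] [-0.88 -2.12]
scene fl [0.6637 0.2348] [-1.53 -0.96]
top pivot [0.6833 0.0641] [-0.17 -1.35]
scene pivot [0.6833 0.0641] [ 1.86 -3.55]
Y [0.5571 0.0074 0.1178]
B [ 0.5673 -0.108   0.1179]
D [ 0.5033 -0.0995  0.1042]
home {'pivot': array([0.683, 0.064]), 'Y': array([ 0.679, -0.076]), 'B': array([0.683, 0.039]), 'D': array([ 0.68 , -0.026]), 'fl': array([0.664, 0.235]), 'fr': array([ 0.648, -0.265])}
spoonhead [0.46907556 0.1888588 ]
spoonend [0.53896596 0.04856048]
scr [ 0.40781393 -0.16712905]
scrb [ 0.57925223 -0.20907894]
```

The model fits both views to within about 1 px, apart from the deck's left corner and the pivot, which carry less weight. Joint angles are about 1.12, 1.89 and 1.34 rad. Next I'll write a planning helper and orient the tool with a 35° lean back towards the robot.

```bash
cat >> h.py <<'E'
W=np.array([ 0.6558,-0.0151,-0.0316,1.1171,1.8871,1.341 ])
def Rt(yaw,tilt):
    c,s=np.cos(np.radians(tilt)),np.sin(np.radians(tilt))
    return R.from_euler('z',yaw)*R.from_matrix(np.array([[c,0,s],[0,-1,0],[s,0,-c]]))
def gp():
    s=manip.get_state(); r=q2R(s["ee_rot"]); return np.array(s["position"])-manip.grip_point_offset*r.apply([0,0,1]),r,s
def go(P,back=0):  # shift in present tool axes (mm) taking grasp point to P, minus back along tool z
    g,r,s=gp(); return (r.inv().apply(np.array(P)-g)*1e3-[0,0,back*1e3]).round(1)
def turn(T):
    g,r,s=gp(); return (r.inv()*T).as_rotvec(degrees=True).round(2)
E
python3 - <<'E'
from h import *
g,r,s=gp(); T=Rt(-.03,35); print(turn(T))
k=kin(*W); P=np.array([*k["D"],.088])
# after turn, TCP fixed:
print((T.inv().apply(P-(s["position"]-.0187*T.apply([0,0,1])))*1e3-[0,0,80]).round(1))
E
```

```text
[-4.86 34.78 15.11]
[ 205.9 -468.8  256.9]
```

```bash
r='{"translation":[0,0,0],"angular":[-0.81,5.8,2.52],"hand":0.4}'; python3 -m handwheel '[{"translation":[0,0,0],"angular":[-0.81,5.8,2.52],"hand":0.4},{"translation":[0,0,0],"angular":[-0.81,5.8,2.52],"hand":0.4},{"translation":[0,0,0],"angular":[-0.81,5.8,2.52],"hand":0.4},{"translation":[0,0,0],"angular":[-0.81,5.8,2.52],"hand":0.4},{"translation":[0,0,0],"angular":[-0.81,5.8,2.52],"hand":0.4},{"translation":[0,0,0],"angular":[-0.81,5.8,2.52],"hand":0.4},{"translation":[12.9e-3,-0.0293,0.016],"angular":[0,0,0],"hand":0.4},{"translation":[0.0129,-0.0293,0.016],"angular":[0,0,0],"hand":0.4},{"translation":[0.0129,-0.0293,0.016],"angular":[0,0,0],"hand":0.4}]' 20; python3 -c "
from h import *
print(turn(Rt(-.03,35)),go([*kin(*W)['D'],.088],.08),gp()[2]['qpos'].round(2))"
```

```text
clock: 0.85
position: [0.1995, -0.4714, 0.2128]
ee_rot: [0.005, 0.953, -0.016, 0.301]
contact_force: [0.6, -0.2, 0.6]
width: 0.0513
gripper_force: 0.0
[ 0.07 -0.04 -0.17] [ 166.7 -381.6  208.3] [-1.74  0.18  1.86  0.64  1.26 -0.39]
```

```bash
python3 -m handwheel '[{"translation":[0.0128,-0.0294,0.016],"angular":[0,0,0],"hand":0.4},{"translation":[0.0128,-0.0294,0.016],"angular":[0,0,0],"hand":0.4},{"translation":[0.0128,-0.0294,0.016],"angular":[0,0,0],"hand":0.4},{"translation":[0.0128,-0.0294,0.016],"angular":[0,0,0],"hand":0.4},{"translation":[0.0128,-0.0294,0.016],"angular":[0,0,0],"hand":0.4},{"translation":[0.0128,-0.0294,0.016],"angular":[0,0,0],"hand":0.4},{"translation":[0.0128,-0.0294,0.016],"angular":[0,0,0],"hand":0.4},{"translation":[0.0128,-0.0294,0.016],"angular":[0,0,0],"hand":0.4},{"translation":[0.0128,-0.0294,0.016],"angular":[0,0,0],"hand":0.4},{"translation":[0.0128,-0.0294,0.016],"angular":[0,0,0],"hand":0.4}]'; python3 -c "
from h import *
print(turn(Rt(-.03,35)),go([*kin(*W)['D'],.088],.08),gp()[2]['qpos'].round(2))"
```

```text
clock: 1.68
position: [0.4057, -0.1828, 0.1559]
ee_rot: [0.006, 0.953, -0.015, 0.301]
contact_force: [1.1, -0.5, -0.0]
width: 0.0509
gripper_force: 0.0
[ 0.13 -0.04 -0.01] [ 38.8 -86.4  48.6] [-1.   -0.06  2.31  0.83  0.69  0.  ]
```

```bash
python3 -m handwheel '[{"translation":[0.0128,-0.0285,0.016],"angular":[0,0,0],"hand":0.4},{"translation":[0.0128,-0.0285,0.016],"angular":[0,0,0],"hand":0.4},{"translation":[0.0128,-0.0285,0.016],"angular":[0,0,0],"hand":0.4},{"translation":[0,0,0],"angular":[0,0,0],"hand":0.4},{"translation":[0,0,0],"angular":[0,0,0],"hand":0.4}]'; python3 -c "
from h import *
print(turn(Rt(-.03,35)),go([*kin(*W)['D'],.088],.0),gp()[2]['qpos'].round(2))
for n in CI: cv2.imwrite('pics/a_'+n+'.png',manip.get_image(n)[:,:,::-1])
s=cv2.imread('pics/a_scene.png'); cv2.imwrite('pics/a_c.png',cv2.resize(s[200:425,180:480],None,fx=2.6,fy=2.6))"
```

```text
clock: 2.1
position: [0.4673, -0.0967, 0.138]
ee_rot: [0.004, 0.954, -0.01, 0.3]
contact_force: [-0.3, -0.4, 0.4]
width: 0.0513
gripper_force: 0.0
[-0.23  0.05  0.42] [ 0.9  2.1 80.3] [-0.6  -0.01  2.32  0.84  0.43  0.29]
```

View pics/a_c.png

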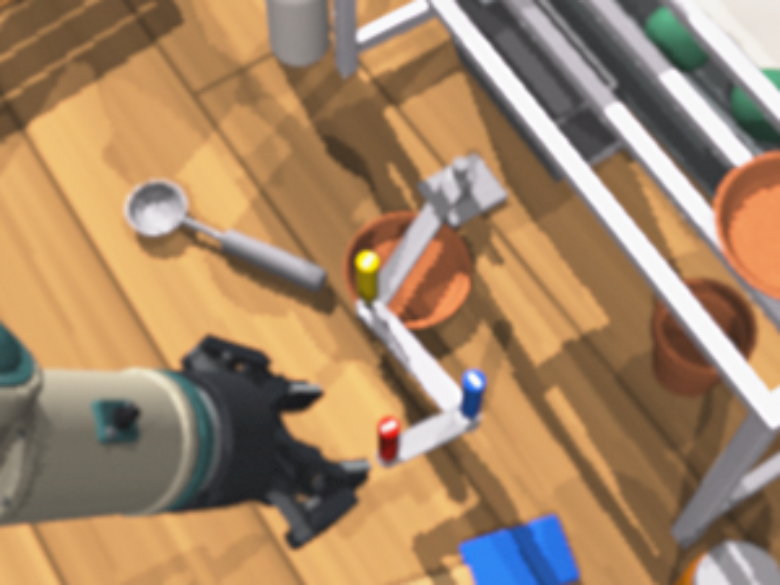

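The gripper faces the red knob, 80 mm back along its axis. I'll advance and grip.

```bash
python3 -m handwheel '[{"translation":[0,0.001,0.02],"angular":[0,0,0],"hand":0.4},{"translation":[0,0.001,0.02],"angular":[0,0,0],"hand":0.4},{"translation":[0,0,0.02],"angular":[0,0,0],"hand":0.4},{"translation":[0,0,0.02],"angular":[0,0,0],"hand":0.4},{"translation":[0,0,0],"angular":[0,0,0],"hand":0.4},{"translation":[0,0,0],"angular":[0,0,0],"hand":1},{"translation":[0,0,0],"angular":[0,0,0],"hand":1},{"translation":[0,0,0],"angular":[0,0,0],"hand":1},{"translation":[0,0,0],"angular":[0,0,0],"hand":1},{"translation":[0,0,0],"angular":[0,0,0],"hand":1}]' 20; python3 -c "
from h import *
print(turn(Rt(-.03,35)),go([*kin(*W)['D'],.088],.0),gp()[2]['qpos'].round(2))
k=kin(*W)
for q in (1.341,1.0,.7,.35,0,-.1): w=W.copy();w[5]=q; d=kin(*w)['D']; print(q,go([*d,.088]))"
```

```text
clock: 3.03
position: [0.5126, -0.1046, 0.0742]
ee_rot: [0.006, 0.953, -0.014, 0.302]
contact_force: [-1.4, -0.4, 1.1]
width: 0.0148
gripper_force: 21.3
[ 0.16 -0.11  0.05] [ 0.1 -4.7  1.9] [-0.53  0.2   2.35  1.42  0.28 -0.26]
1.341 [ 0.1 -4.7  1.9]
1.0 [  4.9 -26.    5.2]
0.7 [ 13.7 -42.2  11.3]
0.35 [ 28.3 -56.1  21.5]
0 [ 45.9 -63.   33.9]
-0.1 [ 51.2 -63.6  37.6]
```

```bash
python3 -m handwheel '[{"translation":[0.0016,-0.0087,0.0017],"angular":[0,0,0],"hand":1},{"translation":[0.0016,-0.0087,0.0017],"angular":[0,0,0],"hand":1},{"translation":[0.0016,-0.0087,0.0017],"angular":[0,0,0],"hand":1},{"translation":[0.0044,-0.0081,0.003],"angular":[0,0,0],"hand":1},{"translation":[0.0044,-0.0081,0.003],"angular":[0,0,0],"hand":1},{"translation":[0.0073,-0.007,0.0051],"angular":[0,0,0],"hand":1},{"translation":[0.0073,-0.007,0.0051],"angular":[0,0,0],"hand":1},{"translation":[0,0,0],"angular":[0,0,0],"hand":1}]'; python3 -c "
from h import *
print(turn(Rt(-.03,35)),gp()[0],gp()[2]['qpos'].round(2))
for q in (.35,.17,0,-.1): w=W.copy();w[5]=q; d=kin(*w)['D']; print(q,d,go([*d,.088]))"
```

```text
clock: 3.7
position: [0.5524, -0.0482, 0.074]
ee_rot: [0.005, 0.953, -0.013, 0.303]
contact_force: [-0.2, -0.5, 6.1]
width: 0.0152
gripper_force: 21.5
[ 0.04 -0.3   0.19] [ 0.54161248 -0.0478425   0.08924077] [-0.32  0.23  2.3   1.45  0.17 -0.12]
0.35 [ 0.53913475 -0.04927687] [-2.7  1.5 -0.4]
0.17 [ 0.55004594 -0.04509755] [ 6.1 -3.   5.8]
0 [ 0.56088237 -0.04300458] [14.9 -5.4 12.1]
-0.1 [ 0.56736955 -0.04264227] [20.2 -5.9 15.8]
```

```bash
python3 -m handwheel '[{"translation":[0.0013,-0.0014,0.0017],"angular":[0,-4,0],"hand":1},{"translation":[0.0014,-0.0011,0.0015],"angular":[0,-4,0],"hand":1},{"translation":[0.0016,-0.0009,0.0013],"angular":[0,-4,0],"hand":1},{"translation":[0.0018,-0.0008,0.0011],"angular":[0,-4,0],"hand":1},{"translation":[0.0019,-0.0006,0.001],"angular":[0,-4,0],"hand":1},{"translation":[0.002,-0.0005,0.0008],"angular":[0,-4,0],"hand":1},{"translation":[0,0,0],"angular":[0,0,0],"hand":1}]'; python3 -c "
from h import *
print(turn(Rt(-.03,11)),gp()[0],gp()[2]['qpos'].round(2))
for q in (.35,.17,0,-.1): w=W.copy();w[5]=q; d=kin(*w)['D']; print(q,d,go([*d,.088]))"
```

```text
clock: 4.28
position: [0.562, -0.0315, 0.0731]
ee_rot: [-0.016, 0.977, -0.002, 0.213]
contact_force: [-0.9, -2.8, -6.1]
width: 0.0152
gripper_force: 24.7
[ -2.35 -13.62   1.19] [ 0.55424844 -0.03207761  0.09010325] [-0.27  0.25  2.12  0.38  0.39  0.98]
0.35 [ 0.53913475 -0.04927687] [-14.4  17.2  -4.9]
0.17 [ 0.55004594 -0.04509755] [-4.5 13.1 -0.2]
0 [ 0.56088237 -0.04300458] [ 5.3 11.   4.3]
-0.1 [ 0.56736955 -0.04264227] [11.2 10.7  7.1]
```

```bash
python3 -m handwheel '[{"translation":[0.0002,0.0026,0.0008],"angular":[-0.5,-3.4,0.3],"hand":1},{"translation":[0.0002,0.0026,0.0008],"angular":[-0.6,-3.4,0.3],"hand":1},{"translation":[0.0002,0.0026,0.0008],"angular":[-0.6,-3.4,0.3],"hand":1},{"translation":[0.0002,0.0026,0.0008],"angular":[-0.6,-3.4,0.3],"hand":1},{"translation":[0,0,0],"angular":[0,0,0],"hand":1},{"translation":[0,0,0],"angular":[0,0,0],"hand":1}]'; python3 -c "
from h import *
print(turn(Rt(-.03,11)),gp()[0],gp()[2]['qpos'].round(2))
for q in (.17,0,-.1): w=W.copy();w[5]=q; d=kin(*w)['D']; print(q,d,go([*d,.088]))
for n in CI: cv2.imwrite('pics/b_'+n+'.png',manip.get_image(n)[:,:,::-1])
s=cv2.imread('pics/b_scene.png');t=cv2.imread('pics/b_top.png')
cv2.imwrite('pics/b_c.png',np.hstack([cv2.resize(a,(400,560)) for a in(s[240:400,270:384],t[180:320,310:410])]))"
```

```text
clock: 4.78
position: [0.5649, -0.0407, 0.0708]
ee_rot: [-0.001, 0.995, -0.016, 0.1]
contact_force: [1.9, -1.5, 2.7]
width: 0.0154
gripper_force: 22.0
[-0.29 -0.42 -0.2 ] [ 0.56123525 -0.0407104   0.08911778] [-0.22  0.32  1.92  0.07  0.71  1.34]
0.17 [ 0.55004594 -0.04509755] [-11.    4.8  -1.1]
0 [ 0.56088237 -0.04300458] [-0.5  2.3  1. ]
-0.1 [ 0.56736955 -0.04264227] [5.9 1.7 2.3]
```

View pics/b_c.png

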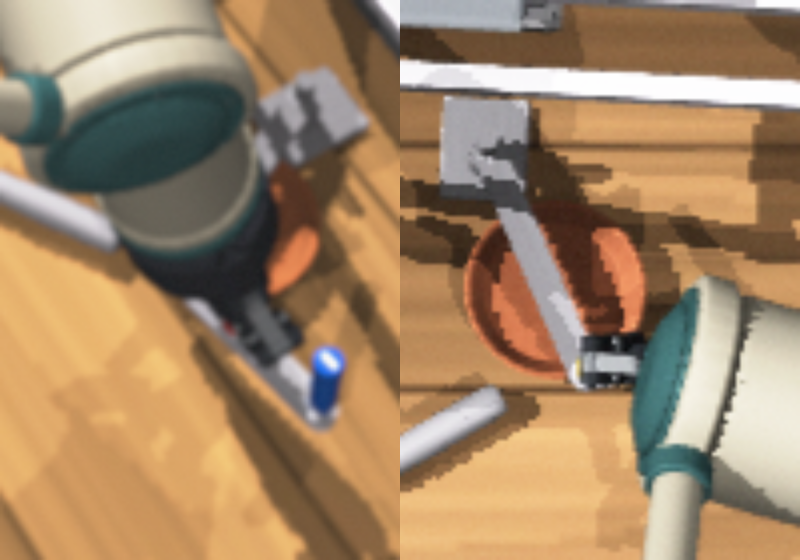

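The red knob looks nearly folded over the middle bar. I'll push it about 12 mm past the estimate to seat it on its stop; any excess only opens the middle bar.

```bash
python3 -m handwheel '[{"translation":[0.003,0,0.0006],"angular":[0,0,0],"hand":1},{"translation":[0.003,0,0.0006],"angular":[0,0,0],"hand":1},{"translation":[0.003,0,0.0006],"angular":[0,0,0],"hand":1},{"translation":[0.003,0,0.0006],"angular":[0,0,0],"hand":1},{"translation":[0,0,0],"angular":[0,0,0],"hand":1},{"translation":[0,0,0],"angular":[0,0,0],"hand":1},{"translation":[0,0,0],"angular":[0,0,0],"hand":1}]'; python3 - <<'E'
from h import *
g,r,s=gp(); print(g,s['qpos'].round(2))
def blob(im,lo,hi):
    h=cv2.cvtColor(im,cv2.COLOR_RGB2HSV); m=cv2.inRange(h,lo,hi); n,l,st,c=cv2.connectedComponentsWithStats(m)
    return [(c[i].round(1).tolist(),int(st[i][4])) for i in range(1,n) if st[i][4]>8]
im=manip.get_image("scene")[300:430,280:420]; print("blue(+280,300)",blob(im,(105,150,60),(125,255,255)))
E
```

```text
clock: 5.47
position: [0.5761, -0.0414, 0.0707]
ee_rot: [-0.001, 0.995, -0.017, 0.098]
contact_force: [-0.4, 1.0, 4.5]
width: 0.0154
gripper_force: 22.2
[ 0.5724942  -0.04134693  0.0890561 ] [-0.22  0.33  1.89  0.06  0.73  1.35]
blue(+280,300) [([94.7, 33.8], 9), ([90.7, 43.0], 67), ([99.9, 115.3], 941)]
```

```bash
python3 -m handwheel '[{"translation":[0,0,0],"angular":[0,0,0],"hand":0.66},{"translation":[0,0,0],"angular":[0,0,0],"hand":0.66},{"translation":[0,0,0],"angular":[0,0,0],"hand":0.66},{"translation":[0,0,-0.015],"angular":[0,0,0],"hand":0.66},{"translation":[0,0,-0.02],"angular":[0,0,0],"hand":0.66},{"translation":[-0.005,0,-0.025],"angular":[0,0,0],"hand":0.66},{"translation":[-0.035,0,-0.015],"angular":[0,0,0],"hand":0.66},{"translation":[-0.038,0,-0.01],"angular":[0,0,0],"hand":0.66},{"translation":[-0.038,0,-0.005],"angular":[0,0,0],"hand":0.66},{"translation":[0,0,0],"angular":[0,0,0],"hand":0.66}]'; python3 - <<'E'
from h import *
g,r,s=gp(); print(g,s['qpos'].round(2))
for n in CI: cv2.imwrite('pics/c_'+n+'.png',manip.get_image(n)[:,:,::-1])
s=cv2.imread('pics/c_scene.png');t=cv2.imread('pics/c_top.png')
cv2.imwrite('pics/c_c.png',np.hstack([cv2.resize(a,(400,480),interpolation=cv2.INTER_CUBIC) for a in(s[250:370,290:390],t[180:300,325:425])]))
E
```

```text
clock: 6.35
position: [0.4341, -0.0345, 0.1332]
ee_rot: [-0.002, 0.996, -0.017, 0.091]
contact_force: [-0.9, 0.1, -0.3]
width: 0.0291
gripper_force: 0.0
[ 0.43071081 -0.03455752  0.15161262] [-0.28  0.06  2.07  0.07  0.84  1.28]
```

View pics/c_c.png

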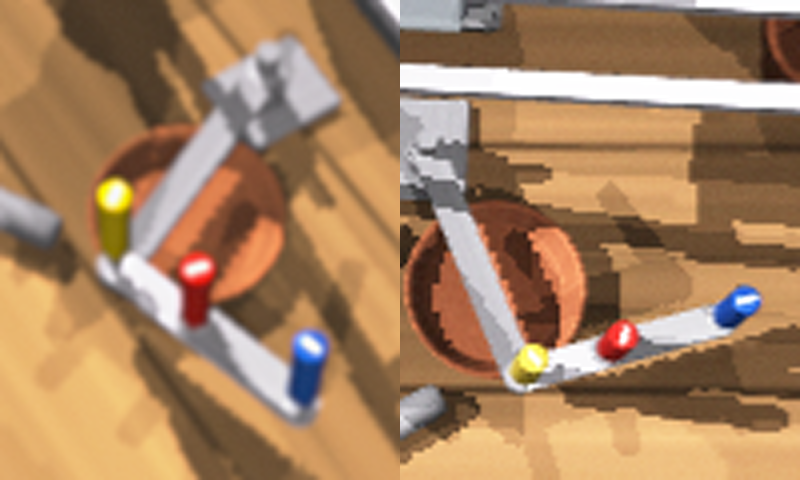

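The red knob is folded over the middle bar. The middle bar turned a little with it, so I'll refit the angles.

```bash
python3 - <<'E'
from h import *
O=[("top","Y",(358.75,269.5)),("top","B",(411.75,254.5)),("top","D",(381.25,264)),("scene","Y",(318.75,298.2)),("scene","B",(367.5,337)),("scene","D",(339.2,317.5))]
w,r=fit(O,W,[3,4,5]); print(w.round(4),r.fun.reshape(-1,2).round(1).tolist()); k=kin(*w)
B=k['B'];print(k)
print("to blue pre", go([*B,.095],.08), go([*B,.095]))
for q in np.linspace(w[4],-.05,9): v=w.copy();v[4]=q;v[5]=0;print(q.round(2),kin(*v)['B'].round(4))
E
```

```text
[ 0.6558 -0.0151 -0.0316  1.1519  1.6698 -0.0061] [[0.2, 0.3], [0.1, 0.0], [0.1, -0.4], [-0.9, 1.5], [-0.1, -0.1], [-0.3, 0.2]]
{'pivot': array([0.6833151 , 0.06407019]), 'Y': array([0.5536831 , 0.01119729]), 'B': array([ 0.58638138, -0.09905616]), 'D': array([ 0.56828015, -0.03662744]), 'fl': array([0.66369869, 0.23477519]), 'fr': array([ 0.64790131, -0.26497519])}
to blue pre [135.1  57.6   6.5] [135.1  57.6  86.5]
1.67 [ 0.5864 -0.0991]
1.45 [ 0.6091 -0.0895]
1.24 [ 0.6294 -0.0754]
1.02 [ 0.6461 -0.0573]
0.81 [ 0.6586 -0.036 ]
0.59 [ 0.6662 -0.0125]
0.38 [0.6687 0.012 ]
0.16 [0.6659 0.0366]
-0.05 [0.6579 0.0599]
```

Step 1 holds: the short bar reads about 0, the middle 1.67 and the long 1.15. Next I'll grasp the blue knob.

```bash
python3 -m handwheel '[{"translation":[0.027,0.0115,0.0013],"angular":[0,0,0],"hand":0.5},{"translation":[0.027,0.0115,0.0013],"angular":[0,0,0],"hand":0.5},{"translation":[0.027,0.0115,0.0013],"angular":[0,0,0],"hand":0.5},{"translation":[0.027,0.0115,0.0013],"angular":[0,0,0],"hand":0.5},{"translation":[0.027,0.0115,0.0013],"angular":[0,0,0],"hand":0.5},{"translation":[0,0,0],"angular":[0,0,0],"hand":0.5},{"translation":[0,0,0],"angular":[0,0,0],"hand":0.5}]'; python3 -c "
from h import *
print(turn(Rt(-.03,11)),go([.5864,-.0991,.095]),gp()[2]['qpos'].round(2))"
```

```text
clock: 7.03
position: [0.5792, -0.1003, 0.1554]
ee_rot: [-0.0, 0.995, -0.017, 0.098]
contact_force: [-0.9, 0.0, -0.2]
width: 0.0427
gripper_force: 0.0
[-0.19 -0.24 -0.3 ] [-4.8 -1.2 79.3] [-0.33  0.25  1.76  0.07  0.95  1.24]
```

```bash
python3 -m handwheel '[{"translation":[-0.002,0,0.02],"angular":[0,0,0],"hand":0.5},{"translation":[-0.002,-0.001,0.02],"angular":[0,0,0],"hand":0.5},{"translation":[-0.001,0,0.02],"angular":[0,0,0],"hand":0.5},{"translation":[0,0,0.02],"angular":[0,0,0],"hand":0.5},{"translation":[0,0,0],"angular":[0,0,0],"hand":0.5},{"translation":[0,0,0],"angular":[0,0,0],"hand":1},{"translation":[0,0,0],"angular":[0,0,0],"hand":1},{"translation":[0,0,0],"angular":[0,0,0],"hand":1},{"translation":[0,0,0],"angular":[0,0,0],"hand":1},{"translation":[0,0,0],"angular":[0,0,0],"hand":1}]' 20; python3 -c "
from h import *
print(turn(Rt(-.03,11)),go([.5864,-.0991,.095]),gp()[0],gp()[2]['qpos'].round(2))"
```

```text
clock: 7.87
position: [0.5877, -0.0985, 0.0774]
ee_rot: [-0.0, 0.995, -0.017, 0.098]
contact_force: [0.7, 1.3, -0.5]
width: 0.0153
gripper_force: 22.1
[-0.17 -0.3  -0.27] [2.2 0.6 1.2] [ 0.58404347 -0.09845142  0.09574996] [-0.32  0.35  1.85  0.08  0.76  1.23]
```

```bash
python3 -m handwheel '[{"translation":[0.0082,-0.0033,0.0016],"angular":[0,0,0],"hand":1},{"translation":[0.0082,-0.0033,0.0016],"angular":[0,0,0],"hand":1},{"translation":[0.0082,-0.0033,0.0016],"angular":[0,0,0],"hand":1},{"translation":[0.0111,-0.0074,0.0019],"angular":[0,4,0],"hand":1},{"translation":[0.011,-0.0074,0.0026],"angular":[0,4,0],"hand":1},{"translation":[0.0091,-0.0093,0.0027],"angular":[0,4,0],"hand":1},{"translation":[0.0088,-0.0093,0.0032],"angular":[0,4,0],"hand":1},{"translation":[0.0066,-0.0108,0.0027],"angular":[0,4,0],"hand":1},{"translation":[0.0064,-0.0108,0.0031],"angular":[0,4,0],"hand":1},{"translation":[0,0,0],"angular":[0,0,0],"hand":1}]'; python3 -c "
from h import *
print(turn(Rt(-.03,35)),gp()[0],gp()[2]['qpos'].round(2))
w=W.copy();w[3]=1.152;w[5]=0
for q in (.81,.59,.38,.16,-.05,-.15): w[4]=q; d=kin(*w)['B']; print(q,d,go([*d,.095]))"
```

```text
clock: 8.7
position: [0.6694, -0.0363, 0.0801]
ee_rot: [-0.0, 0.956, -0.016, 0.294]
contact_force: [-1.4, 2.1, 1.4]
width: 0.0151
gripper_force: 20.4
[-0.43  0.83 -0.37] [ 0.65886361 -0.03616728  0.09552583] [-0.22  0.35  2.03  0.59  0.21  0.84]
0.81 [ 0.65855245 -0.0359796 ] [-0.6 -0.2  0.3]
0.59 [ 0.66632227 -0.01195582] [  5.1 -24.4   4.4]
0.38 [0.66867613 0.01203463] [  6.3 -48.5   5.5]
0.16 [0.66572381 0.03711044] [  3.1 -73.4   3.6]
-0.05 [0.65786247 0.0598982 ] [ -4.1 -96.   -1. ]
-0.15 [0.65248099 0.07005593] [  -8.9 -106.    -4.1]
```

```bash
python3 -m handwheel '[{"translation":[0.0014,-0.0081,0.0014],"angular":[0,-1,0],"hand":1},{"translation":[0.0014,-0.0081,0.0014],"angular":[0,-1,0],"hand":1},{"translation":[0.0014,-0.0081,0.0014],"angular":[0,-1,0],"hand":1},{"translation":[0.0001,-0.0081,0.0004],"angular":[0,-1,0],"hand":1},{"translation":[0.0001,-0.0081,0.0004],"angular":[0,-1,0],"hand":1},{"translation":[0.0004,-0.0081,0.0004],"angular":[0,0,0],"hand":1},{"translation":[-0.001,-0.0081,-0.0006],"angular":[0,0,0],"hand":1},{"translation":[-0.001,-0.0081,-0.0006],"angular":[0,0,0],"hand":1},{"translation":[-0.001,-0.0081,-0.0006],"angular":[0,0,0],"hand":1},{"translation":[0,0,0],"angular":[0,0,0],"hand":1}]'; python3 -c "
from h import *
print(turn(Rt(-.03,29)),gp()[0],gp()[2]['qpos'].round(2))
w=W.copy();w[3]=1.152;w[5]=0
for q in (.16,-.05,-.15): w[4]=q; d=kin(*w)['B']; print(q,d,go([*d,.095]))"
```

```text
clock: 9.53
position: [0.6753, 0.0364, 0.0791]
ee_rot: [-0.0, 0.968, -0.015, 0.251]
contact_force: [-1.3, 1.0, 2.2]
width: 0.0158
gripper_force: 21.6
[-0.46 -0.07 -0.15] [0.66617292 0.03655511 0.09545427] [-0.06  0.36  1.94  0.07  0.33  1.48]
0.16 [0.66572381 0.03711044] [-0.6 -0.5  0.2]
-0.05 [0.65786247 0.0598982 ] [ -8.2 -23.1  -3.8]
-0.15 [0.65248099 0.07005593] [-13.1 -33.1  -6.5]
```

```bash
python3 -m handwheel '[{"translation":[-0.0025,-0.0075,-0.0012],"angular":[0,0,0],"hand":1},{"translation":[-0.0025,-0.0065,-0.0012],"angular":[0,0,0],"hand":1},{"translation":[-0.0015,-0.004,-0.0006],"angular":[0,0,0],"hand":1},{"translation":[0,0,0],"angular":[0,0,0],"hand":1},{"translation":[0,0,0],"angular":[0,0,0],"hand":1}]'; python3 -c "
from h import *
print(gp()[0],gp()[2]['qpos'].round(2))
w=W.copy();w[3]=1.152;w[5]=0
for q in (0,-.05,-.15): w[4]=q; d=kin(*w)['B']; print(q,d,go([*d,.095]))
for n in CI: cv2.imwrite('pics/d_'+n+'.png',manip.get_image(n)[:,:,::-1])
"
```

```text
clock: 9.95
position: [0.6693, 0.0535, 0.0792]
ee_rot: [-0.0, 0.968, -0.016, 0.252]
contact_force: [2.1, 1.8, 1.7]
width: 0.0155
gripper_force: 21.3
[0.6602235  0.05365047 0.09551405] [-0.03  0.36  1.96  0.02  0.32  1.56]
0 [0.66016581 0.05463035] [-0.3 -1.   0.4]
-0.05 [0.65786247 0.0598982 ] [-2.5 -6.2 -0.7]
-0.15 [0.65248099 0.07005593] [ -7.5 -16.2  -3.4]
```

```bash
python3 -m handwheel '[{"translation":[-0.0009,-0.0025,-0.0003],"angular":[0,0,0],"hand":1},{"translation":[-0.0009,-0.0025,-0.0003],"angular":[0,0,0],"hand":1},{"translation":[0,0,0],"angular":[0,0,0],"hand":1},{"translation":[0,0,0],"angular":[0,0,0],"hand":0.66},{"translation":[0,0,0],"angular":[0,0,0],"hand":0.66},{"translation":[0,0,0],"angular":[0,0,0],"hand":0.66},{"translation":[0,0,-0.015],"angular":[0,0,0],"hand":0.66},{"translation":[0,0,-0.025],"angular":[0,0,0],"hand":0.66},{"translation":[0,0,-0.035],"angular":[0,0,0],"hand":0.66},{"translation":[-0.01,0,-0.035],"angular":[0,0,0],"hand":0.66}]'; python3 -c "
from h import *
print(gp()[0])"
```

```text
clock: 10.88
position: [0.604, 0.0593, 0.1695]
ee_rot: [-0.0, 0.968, -0.016, 0.25]
contact_force: [1.0, 0.4, 0.5]
width: 0.0293
gripper_force: 0.0
[0.59495682 0.05945595 0.18587114]
```

```bash
python3 -m handwheel '[{"translation":[-0.025,0,-0.03],"angular":[0,-4,0],"hand":0.5},{"translation":[-0.03,0,-0.025],"angular":[0,-4,0],"hand":0.5},{"translation":[-0.03,0,-0.02],"angular":[0,-4,0],"hand":0.5},{"translation":[-0.03,0,0],"angular":[0,-4,0],"hand":0.5},{"translation":[0,0,0],"angular":[0,0,0],"hand":0.5}]'; python3 - <<'E'
from h import *
g,r,s=gp(); print(g,s['qpos'].round(2))
for n in CI: cv2.imwrite('pics/e_'+n+'.png',manip.get_image(n)[:,:,::-1])
s=cv2.imread('pics/e_scene.png');t=cv2.imread('pics/e_top.png')
cv2.imwrite('pics/e_c.png',np.hstack([cv2.resize(a,(400,480),interpolation=cv2.INTER_CUBIC) for a in(s[230:350,290:390],t[180:300,305:405])]))
E
```

```text
clock: 11.3
position: [0.4615, 0.0637, 0.1916]
ee_rot: [-0.003, 0.994, -0.015, 0.11]
contact_force: [-0.8, 0.0, -0.5]
width: 0.0429
gripper_force: 0.0
[0.45736929 0.06365268 0.20984034] [-0.02  0.03  1.94  0.01  0.95  1.58]
```

View pics/e_c.png

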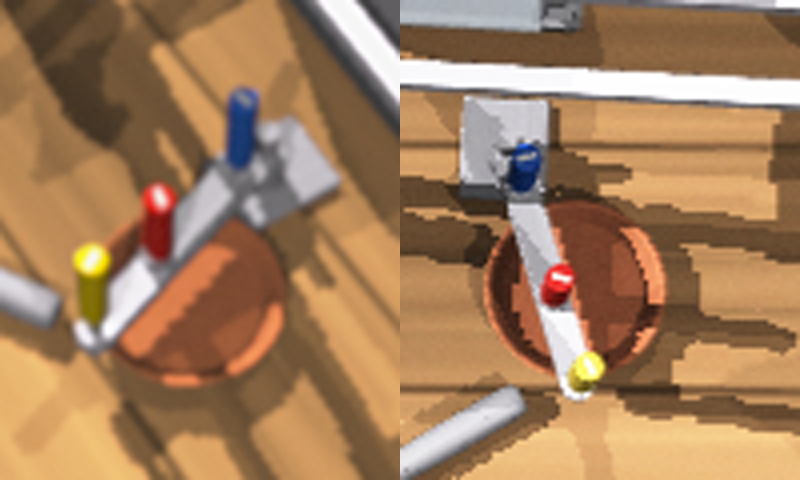

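The bars are stacked, with the short bar over the middle and the middle over the long. I'll refit the angles.

```bash
python3 - <<'E'
from h import *
O=[("top","Y",(352,271.5)),("top","B",(336.5,218.25)),("top","D",(345,249.25)),("scene","Y",(313.25,294.25)),("scene","B",(350.75,254.5)),("scene","D",(329.75,278.25))]
w,r=fit(O,W,[3,4,5]); print(w.round(4),r.fun.reshape(-1,2).round(1).tolist()); k=kin(*w)
Y=k['Y'];print(k); print("lean now",turn(Rt(-.03,12)))
print("pre",go([*Y,.095],.08), go([*Y,.095]))
for q in [*np.linspace(w[3],0,8),-.04]: print(q.round(2),kin(*w[:3],q,0,0)['Y'].round(4))
E
```

```text
[ 0.6558 -0.0151 -0.0316  1.2533  0.004  -0.0108] [[0.5, 0.5], [0.4, 1.4], [-0.0, 0.6], [-1.4, 1.4], [-0.7, 1.0], [-1.1, 1.8]]
{'pivot': array([0.6833151 , 0.06407019]), 'Y': array([0.54899879, 0.02458437]), 'B': array([0.65945903, 0.05657711]), 'D': array([0.59683347, 0.03916908]), 'fl': array([0.66369869, 0.23477519]), 'fr': array([ 0.64790131, -0.26497519])}
lean now [-0.48 -1.03 -0.12]
pre [60.6 37.2 51.9] [ 60.6  37.2 131.9]
1.25 [0.549  0.0246]
1.07 [0.5582 0.0013]
0.9 [ 0.5714 -0.02  ]
0.72 [ 0.5881 -0.0386]
0.54 [ 0.6079 -0.0539]
0.36 [ 0.6301 -0.0654]
0.18 [ 0.654  -0.0728]
0.0 [ 0.6789 -0.0759]Traceback (most recent call last):
  File "<stdin>", line 6, in <module>
AttributeError: 'float' object has no attribute 'round'
```

Step 2 holds: short and middle read about 0 and the long bar about 1.25. Next I'll grasp the yellow knob.

```bash
python3 -m handwheel '[{"translation":[0.0202,0.0124,0.0173],"angular":[0,0,0],"hand":0.58},{"translation":[0.0202,0.0124,0.0173],"angular":[0,0,0],"hand":0.58},{"translation":[0.0202,0.0124,0.0173],"angular":[0,0,0],"hand":0.58},{"translation":[0,0,0],"angular":[0,0,0],"hand":0.58},{"translation":[0,0,0],"angular":[0,0,0],"hand":0.58}]'; python3 -c "
from h import *
print(turn(Rt(-.03,11)),go([.549,.0246,.095]),gp()[2]['qpos'].round(2))"
```

```text
clock: 11.82
position: [0.5364, 0.0236, 0.1533]
ee_rot: [-0.003, 0.994, -0.016, 0.112]
contact_force: [-0.4, -0.9, -1.0]
width: 0.0359
gripper_force: 0.0
[-0.47 -1.88 -0.21] [-0.7 -0.8 78.3] [-0.1   0.17  1.89  0.03  0.86  1.48]
```

```bash
python3 -m handwheel '[{"translation":[0,0,0.02],"angular":[0,0,0],"hand":0.58},{"translation":[0,-0.001,0.02],"angular":[0,0,0],"hand":0.58},{"translation":[0,0,0.02],"angular":[0,0,0],"hand":0.58},{"translation":[0,0,0.018],"angular":[0,0,0],"hand":0.58},{"translation":[0,0,0],"angular":[0,0,0],"hand":0.58},{"translation":[0,0,0],"angular":[0,0,0],"hand":1},{"translation":[0,0,0],"angular":[0,0,0],"hand":1},{"translation":[0,0,0],"angular":[0,0,0],"hand":1},{"translation":[0,0,0],"angular":[0,0,0],"hand":1}]' 25; python3 -c "
from h import *
print(turn(Rt(-.17,33)),go([.549,.0246,.095]),gp()[0],gp()[2]['qpos'].round(2))
g=gp()[0]
for i,q in enumerate([1.07,.9,.72,.54,.36,.18,0,-.04]):
    d=kin(*W[:3],q,0,0)['Y']; print(q,d.round(4),go([*d,.095]))"
```

```text
clock: 12.57
position: [0.553, 0.0257, 0.0798]
ee_rot: [-0.003, 0.993, -0.015, 0.114]
contact_force: [-0.6, 0.3, -2.5]
width: 0.015
gripper_force: 24.8
[-3.61 19.95  7.22] [-0.4  1.1  3. ] [0.54874373 0.02564426 0.09801378] [-0.09  0.28  1.96  0.04  0.68  1.48]
1.07 [0.5584 0.0008] [ 9.5 24.6  5.1]
0.9 [ 0.571  -0.0194] [22.4 44.4  7.9]
0.72 [ 0.5877 -0.0382] [39.3 62.7 11.6]
0.54 [ 0.6076 -0.0537] [59.1 77.5 16.1]
0.36 [ 0.6299 -0.0653] [81.2 88.5 21.1]
0.18 [ 0.6539 -0.0728] [104.8  95.3  26.5]
0 [ 0.6789 -0.0759] [129.2  97.6  32.2]
-0.04 [ 0.6845 -0.0759] [134.7  97.5  33.4]
```

```bash
python3 -m handwheel '[{"translation":[0.0032,0.0082,0.0007],"angular":[0,0,0],"hand":1},{"translation":[0.0032,0.0082,0.0007],"angular":[0,0,0],"hand":1},{"translation":[0.0032,0.0082,0.0007],"angular":[0,0,0],"hand":1},{"translation":[0.0043,0.0066,0.0009],"angular":[0,0,0],"hand":1},{"translation":[0.0043,0.0066,0.0009],"angular":[0,0,0],"hand":1},{"translation":[0.0043,0.0066,0.0009],"angular":[0,0,0],"hand":1},{"translation":[0.0056,0.0061,0.0012],"angular":[0,0,0],"hand":1},{"translation":[0.0056,0.0061,0.0012],"angular":[0,0,0],"hand":1},{"translation":[0.0056,0.0061,0.0012],"angular":[0,0,0],"hand":1}]'; python3 -c "
from h import *
g,r,s=gp(); T=Rt(-.17,33)
print(turn(T),g,s['qpos'].round(2))
rel=(r.inv()*T).as_rotvec()/7
from scipy.spatial.transform import Slerp
P=[g]+[np.array([*kin(*W[:3],q,0,0)['Y'],.097]) for q in (.63,.54,.45,.36,.27,.18,.09)]
rr=r
for a,b in zip(P,P[1:]):
    n=rr*R.from_rotvec(rel); d=(b+.0187*n.apply([0,0,1]))-(a+.0187*rr.apply([0,0,1]))
    print((rr.inv().apply(d)*1e3).round(1),np.degrees(rel).round(2)); rr=n"
```

```text
clock: 13.32
position: [0.5927, -0.039, 0.0797]
ee_rot: [-0.003, 0.993, -0.016, 0.114]
contact_force: [1.6, 4.0, 0.5]
width: 0.0151
gripper_force: 25.2
[-3.62 19.9   7.17] [ 0.58843678 -0.03901375  0.09790487] [-0.21  0.33  1.88  0.08  0.71  1.34]
[9.6 7.3 2.9] [-0.52  2.84  1.02]
[11.2  6.9  2.9] [-0.52  2.84  1.02]
[11.6  5.7  3.6] [-0.52  2.84  1.02]
[11.9  4.5  4.3] [-0.52  2.84  1.02]
[12.1  3.1  5.1] [-0.52  2.84  1.02]
[12.   1.8  5.7] [-0.52  2.84  1.02]
[11.8  0.4  6.3] [-0.52  2.84  1.02]
```

```bash
python3 -m handwheel '[{"translation":[0.0096,0.0073,0.0029],"angular":[-0.5,2.8,1.0],"hand":1},{"translation":[0.0112,0.0069,0.0029],"angular":[-0.5,2.8,1.0],"hand":1},{"translation":[0.0116,0.0057,0.0036],"angular":[-0.5,2.8,1.0],"hand":1},{"translation":[0.0119,0.0045,0.0043],"angular":[-0.5,2.8,1.0],"hand":1},{"translation":[0.0121,0.0031,0.0051],"angular":[-0.5,2.8,1.0],"hand":1},{"translation":[0.012,0.0018,0.0057],"angular":[-0.5,2.8,1.0],"hand":1},{"translation":[0.0118,0.0004,0.0063],"angular":[-0.5,2.8,1.0],"hand":1},{"translation":[0,0,0],"angular":[0,0,0],"hand":1}]'; python3 -c "
from h import *
g,r,s=gp(); T=Rt(-.17,33)
print(turn(T),g,s['qpos'].round(2))
for q in (.09,0,-.04): print(q,go([*kin(*W[:3],q,0,0)['Y'],.097]))"
```

```text
clock: 13.98
position: [0.6771, -0.0763, 0.0811]
ee_rot: [0.024, 0.956, -0.08, 0.282]
contact_force: [1.3, 1.6, 2.8]
width: 0.0154
gripper_force: 25.0
[-0.08  0.15  0.21] [ 0.66705688 -0.07464818  0.09680148] [-0.23  0.36  1.99  0.16  0.22  1.35]
0.09 [-0.5  0.4 -0.5]
0 [10.1 -0.8  6.3]
-0.04 [14.7 -1.6  9.3]
```

Joint 1 is tracking the model. Now the last push home, gently against the stop.

```bash
python3 -m handwheel '[{"translation":[0.0034,-0.0002,0.0021],"angular":[0,0,0],"hand":1},{"translation":[0.0034,-0.0003,0.0021],"angular":[0,0,0],"hand":1},{"translation":[0.0034,-0.0003,0.0021],"angular":[0,0,0],"hand":1},{"translation":[0.002,-0.0003,0.0013],"angular":[0,0,0],"hand":1},{"translation":[0,0,0],"angular":[0,0,0],"hand":1},{"translation":[0,0,0],"angular":[0,0,0],"hand":1},{"translation":[0,0,0],"angular":[0,0,0],"hand":1}]'; python3 -c "
from h import *
g,r,s=gp()
print(g,s['qpos'].round(2))
for q in (0,-.04): print(q,go([*kin(*W[:3],q,0,0)['Y'],.097]))"
```

```text
clock: 14.57
position: [0.6877, -0.0772, 0.0807]
ee_rot: [0.023, 0.957, -0.079, 0.278]
contact_force: [-10.4, 0.7, 11.1]
width: 0.0151
gripper_force: 26.5
[ 0.67782968 -0.07552609  0.09647996] [-0.23  0.37  1.96  0.14  0.24  1.38]
0 [1.2 0.2 0.2]
-0.04 [ 5.9 -0.7  3.1]
```

The 10 N contact force shows the stop is reached. I'll release and retreat along the tool axis.

```bash
python3 -m handwheel '[{"translation":[0,0,0],"angular":[0,0,0],"hand":0.64},{"translation":[0,0,0],"angular":[0,0,0],"hand":0.64},{"translation":[0,0,0],"angular":[0,0,0],"hand":0.64},{"translation":[0,0,-0.015],"angular":[0,0,0],"hand":0.64},{"translation":[0,0,-0.025],"angular":[0,0,0],"hand":0.64},{"translation":[0,0,-0.035],"angular":[0,0,0],"hand":0.64},{"translation":[-0.01,0,-0.035],"angular":[0,0,0],"hand":0.64},{"translation":[-0.025,0,-0.03],"angular":[0,0,0],"hand":0.64},{"translation":[-0.03,0,-0.025],"angular":[0,0,0],"hand":0.64},{"translation":[0,0,0],"angular":[0,0,0],"hand":0.64}]'; python3 - <<'E'
from h import *
g,r,s=gp(); print(g,s['qpos'].round(2))
for n in CI: cv2.imwrite('pics/f_'+n+'.png',manip.get_image(n)[:,:,::-1])
s=cv2.imread('pics/f_scene.png');t=cv2.imread('pics/f_top.png')
cv2.imwrite('pics/f_c.png',np.hstack([s[150:470,230:530],t[100:420,220:520]]))
E
```

```text
clock: 15.4
position: [0.5405, -0.0513, 0.1832]
ee_rot: [0.023, 0.957, -0.079, 0.277]
contact_force: [-1.1, 0.0, -1.7]
width: 0.0305
gripper_force: 0.0
[ 0.53063329 -0.0496963   0.1990256 ] [-0.26  0.03  2.1   0.11  0.45  1.39]
```

View pics/f_c.png

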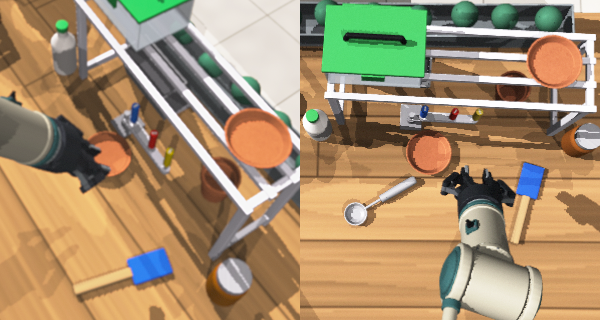

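The stack lies along the shelf front, the gripper is clear and the bystanders look unmoved. I'll check the angles numerically before handing in.

```bash
python3 - <<'E'
from h import *
rng=dict(Y=((22,120,60),(34,255,255)),B=((105,130,50),(125,255,255)),D=((174,150,50),(180,255,255)))
Zm=dict(Y=(.057,.115),B=(.057,.115),D=(.051,.105)); k=kin(*W[:3],0,0,0); O=[]
for n in("scene","top"):
    h=cv2.cvtColor(cv2.imread(f'pics/f_{n}.png'),cv2.COLOR_BGR2HSV)
    for m in"YBD":
        p=proj(n,[*k[m],np.mean(Zm[m])]); M=cv2.inRange(h,*rng[m])
        if m=="D": M|=cv2.inRange(h,(0,190,50),(3,255,255))
        v,u_=np.nonzero(M); s=np.hypot(u_-p[0],v-p[1])<16; print(n,m,p.round(1),s.sum(),u_[s].mean().round(1),v[s].mean().round(1))
        O.append((n,m,np.array([u_[s].mean(),v[s].mean()])))
Z.update({m:np.mean(Zm[m]) for m in Zm})
for c in("scene","top",None):
    w,r=fit([o for o in O if c in(None,o[0])],[*W[:3],0,0,0],[3,4,5]); print(c,w[3:].round(3))
E
```

```text
scene Y [398.2 307.9] 116 398.1 306.8
scene B [363.9 263.8] 81 364.2 264.0
scene D [382.4 290.1] 63 382.5 290.4
top Y [397.5 214.1] 59 397.4 214.6
top B [344.2 212.1] 63 343.7 212.0
top D [373.9 214. ] 46 373.6 214.3
scene [-0.008  0.002 -0.016]
top [ 0.008  0.003 -0.001]
None [-0.     0.003 -0.009]
```

All three joints read about 0, so I'll hand in.

```bash
python3 -c "
from rig import manip
print(manip.sign_off())"
```

```text
the job is handed in; nothing more can be done
None
```

The arm is folded in the required order (short bar, middle bar, then the stack) and home under the shelf. The last camera check puts all three joints within about 0.02 rad of closed, and the gripper has let go. The bystanders looked unmoved by eye, and the job is handed in, but no verdict came back.

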